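# Lock the hone wheel at its mark

### The job

The bench hone is to have its honing disc changed, so lock its wheel. Turn the wheel by its rim until the engraved mark faces the pointer; only after that lift the lock pin out of its socket and put it through the marked hole, where it comes to rest on the plate hidden below. The bore for it comes a few degrees farther on, clockwise: ease pin and wheel on under light pressure, feeling for the bore, until the pin drops fully home with its shoulder on the wheel, and leave it standing upright and free, not canted. Never force the pin (at most 40 N on it, push and side load together), and leave the nippers, the oil bottle and the brush where they are.

Things in the scene. Friction and masses are not known exactly. Their poses are not given: they have to be found in the camera images.
- hone: Bench hone (flat sharpening machine), fixed to the worktop: white base 204 x 200 mm, deck 40 mm high, a horizontal wheel on top. Origin on the worktop under the wheel's axis; -x is its front, towards the robot, z up. In its frame, mm: pointer tip (-78.5, 0, 80.5), stowage socket of the pin (-80, -78, 64).
- spindle (a point): Point on the wheel's vertical axis at the top of the round honing disc, 84 mm above the worktop, level with the rim's top. The disc's radius is 36 mm; round it runs a gutter, radius 36 to 67 mm, floor at 68 mm.
- wheel (a joint): Angle of the hone wheel, rad, counter-clockwise positive from above; 0 when the engraved mark faces the pointer exactly. It starts at 0.5 to 1.6; it may be turned either way, within 3 rad. A drag of about 0.22 N m resists turning, and the wheel stays where it is left. Jointed to the fixed hone, so it cannot be lifted.
- mark (a point): Engraved dark line across the wheel's rim (turns with it), at the rim's top, 71.5 mm from the axis. The aluminium rim lies between radius 67 and 76 mm, its top 84 mm above the worktop, and rises 16 mm out of the gutter: pinch it from above with one finger in the gutter.
- lock_hole (a point): Centre of the lock hole's mouth in the gutter floor (turns with the wheel), on the mark's radius, 51 mm from the axis, 68 mm high. 9 mm wide, 1.8 mm chamfer, right through the 8 mm floor. 10 mm below the mouth is the flat top of a fixed plate with one bore, 9 mm wide, 51 mm from the axis, 0.06 to 0.18 rad (3 to 10 degrees) clockwise of the pointer; where in that span can only be felt.
- pointer_tip (a point): Tip of the steel pointer spike at the front of the hone, fixed on it, 80.5 mm high, 2.5 mm outside the rim. Its post is 14 mm wide and reaches out to 99.5 mm from the axis, 80 mm high (spike to 84).
- socket (a point): Centre of the top of the block, 26 x 26 mm, in which the lock pin is stowed at the front right of the hone's deck, 64 mm high, 112 mm from the wheel's axis; vertical hole 9.4 mm wide, 24 mm deep, chamfered.
- pin_head (a point): Centre of the lock pin's round black grip, 21 mm above the underside of its shoulder, z along the pin. Grip 16 mm wide, top 38.5 mm above the shoulder's underside. The pin is loose and starts upright in the socket, shoulder on the block; room for fingers all round. Home in the wheel, its shoulder rests on the gutter floor and this point is 89 mm above the worktop.
- lock_pin: The lock pin, 60 g (may vary a third), origin at the underside of its shoulder (19 mm wide, 4 mm thick), z along it to the grip. Steel shank below it 8 mm wide, 22 mm long, end tapered over 2 mm. In the wheel's hole but off the bore it stops on the plate, shoulder 12 mm above the gutter floor; over the bore it drops these 12 mm; 5 N down is enough.
- cuticle_nippers: Bystander: steel nippers lying on the worktop left of the hone, 42 x 121 x 11 mm.
- oil_dropper: Bystander: small brown dropper bottle of honing oil left of the hone, 33 mm wide, 102 mm high.
- nail_brush: Bystander: white brush, 36 x 98 x 32 mm, lying bristles down left of the hone.

How it is judged:
On the way:
1. the engraved mark faces the pointer within 0.06 rad, while the pin is still out of the wheel (more than 30 mm to the side of the lock hole) (value of joint wheel between -0.06 and 0.06 rad and horizontal distance between pin_head and lock_hole above 0.03 m), for 0.2 s.
At the end, for the whole second after the job is handed in: The lock pin stands upright (within 0.1 rad) in the wheel's marked hole with its shoulder on the gutter floor (within 2.5 mm), which is possible only when it is in the bore; the wheel is at rest where the bore holds it, its mark 0.02 to 0.22 rad clockwise of the pointer (value of joint wheel between -0.22 and -0.02 rad and horizontal distance between pin_head and lock_hole below 0.004 m and z of pin_head in the frame of lock_hole below 0.0235 m and angle between pin_head's own z axis and vertical below 0.1 rad and distance between pin_head and lock_hole above 0.018 m and velocity of joint wheel between -0.05 and 0.05 rad/s); the robot touches nothing.
It fails at once if the lock pin is forced: more than 40 N between it and the hone (wheel and lock plate included) (contact force between lock_pin and hone above 40 N).
It fails at once if the nippers, the oil bottle or the brush is moved more than 20 mm (distance of any of cuticle_nippers, oil_dropper, nail_brush from where it was at the start of the episode above 0.02 m).
It also fails if it takes over 72 s, if anything falls off the work surface, if the arm or the gripper's body presses on something with over 40 N, if the wrist force passes 120 N, or if a joint passes its speed limit or range.

### The arm

A 6-joint arm with a two-finger parallel gripper is mounted at the origin on a cart in front of the work surface, level with it; the furniture and walls round the work are solid. World frame = base frame: x ahead of the robot, y to its left, z up, the work surface at z = 0. Lengths are in m, angles in rad, forces in N, time in s.
With the tool pointing down it reaches from about 0.375 to 0.9 m from the base axis. Payload 3.1 kg.
Tool frame: the origin (TCP) lies at the very end of the fingers, on their centre line; the grasp point (between the pads) lies behind it (env.grip_point_offset is the z of the grasp point in the tool frame, in m); z points along the fingers, y is the line along which they close (so a half turn about z gives the same grasp; the last joint's range is limited). The gripper opens to 87 mm and grips with 3 to 60 N. Pads are 19 mm wide; open, the fingers measure 117 mm over their backs; the gripper's body (75 mm by 190 mm) begins 51 mm behind the grasp point.
Start: joints at [-1.502, 0.527, 1.433, -0, 1.181, -0.178], TCP at [0.153, -0.606, 0.199] pointing down, gripper open.
Joint ranges: [-3.08, 3.08], [-0.75, 2.2], [0.22, 2.44], [-1.43, 4.57], [0, 2.65], [-2.85, 2.85]. Speed limits (rad/s): [2.79, 2.79, 3.14, 3.14, 3.14, 3.14].

### API

Orientations are given as a unit quaternion [x, y, z, w].
In Python, from cell import env gives the robot as it stands. The module is installed in compiled form; this text tells all that it offers.
- The arm moves only by the tool jog_arm, never from a script. Its arguments are lists of equal length, an entry for each row: "angular": the turn, a rotation vector about the tool's x, y, z in rad, a list of three; "delta_pos": the shift along the tool's x, y, z in cm, a list of three; "hand": the finger opening in cm, from 0 to 8.7. A call has 1 to 20 rows; each row shifts and turns the commanded pose from where the row before left it, along the tool's axes as they then stand; what a row does not reach is not made up. A row lasts 1/10 s, in which the tool goes at most 50 mm and 8.59 degrees, less where a joint would pass 70% of its speed; a pose out of reach is approached as far as the arm can. A call with a gripper value outside its range is refused whole. The fingers move at their own pace and stop on an object; the grip force is fixed at half the most. Time passes only in rows, so rows that do not move let the fingers close. It gives the time, the measured TCP pose, the force, the opening and the grip force at its end, in the units of the state.
- env.get_state(): the state, without advancing time (a new reading comes with each control period).
- env.read_camera(name): name is "scene" or "top" or "wrist"; returns a dict with "pixels" (480x640x3 uint8, red, green, blue), "fx", "fy", "cx", "cy" (pixels), "k1" (the pictures are not rectified: a ray, as slopes to the right and down, at radius r is drawn at 1 + k1 r^2 times it, then the intrinsics apply), "cam_to_world" (4x4, takes a point from camera to world coordinates). Camera axes: x right, y up, looking along -z (the intrinsics and any distortion apply to the point x, -y, -z); pixel columns grow to the right and rows downward; lengths in m; the calibration is good to about 2 mm. A picture is of the moment at which its call begins. There is no depth.
- env.job_done(): hands the job in; it is judged then, once.
The state is a dict: "clock": time; "joints": joint angles; "qvel": joint speeds; "joint_efforts": joint torques, N m; "position": TCP position; "tool_rot": TCP orientation; "ft_force": force on the tool from outside, world axes, zero at the start; "ft_torque": the same for the moment, N m; "opening": finger opening in m; "grasp_force": force on a finger pad.
Only numpy, scipy, OpenCV 4.12 (cv2) and the standard library are available. Lean on these libraries where they do the work, as an engineer would, in place of code of your own. Each camera call takes 0.05 s, during which the arm holds its last target. There are 200 camera calls.

## Working session

There is one attempt and no reset: what is moved stays moved. The work goes in short steps, Python scripts to look and compute and a tool call to move; the robot and the scene stay as the last step left them, time stands still between calls to the robot, and variables do not carry over. Pictures are saved under pics/ and viewed, at most 12 in all, crops included, and the job is handed in when it is done.

Besides the shell and the picture viewer there is one more tool, called as name(argument=value, ...), one argument or row to a line, values as JSON. jog_arm: Moves the arm, as the interface text tells. Its arguments: {"type":"object","properties":{"angular":{"type":"array"},"delta_pos":{"type":"array"},"hand":{"type":"array"}},"required":["angular","delta_pos","hand"]}

```bash
mkdir -p pics
python3 - <<'E'
from cell import env
import cv2,numpy as np
s=env.get_state();print({k:np.round(v,3).tolist() for k,v in s.items()},env.grip_point_offset)
for n in("top","scene"):
    c=env.read_camera(n);cv2.imwrite(f"pics/{n}0.png",c["pixels"][:,:,::-1])
    np.save(f"{n}0.npy",c["pixels"]);print(n,c["fx"],c["cx"],c["cy"],c["k1"],np.round(c["cam_to_world"],3).tolist())
E
```

```text
{'clock': 0.0, 'joints': [-1.502, 0.528, 1.434, -0.0, 1.181, -0.178], 'qvel': [0.0, -0.001, 0.001, 0.003, -0.001, -0.001], 'joint_efforts': [0.001, -44.004, -17.659, 0.063, 0.058, -0.0], 'position': [0.153, -0.605, 0.198], 'tool_rot': [0.992, 0.123, 0.0, -0.001], 'ft_force': [-0.471, -0.775, 0.202], 'ft_torque': [0.005, 0.017, 0.044], 'grasp_force': 0.0, 'opening': 0.087} -0.0187
top 475.1765867144198 321.8330431988098 244.31003651568327 -0.10305487450793627 [[-0.021, 0.99, -0.142, 0.426], [-1.0, -0.023, -0.011, 0.13], [-0.014, 0.142, 0.99, 0.928], [0.0, 0.0, 0.0, 1.0]]
scene 449.9704398664615 318.643728374225 246.66304005207687 -0.024976380843109883 [[-0.505, 0.341, -0.793, -0.148], [-0.863, -0.217, 0.457, 0.519], [-0.016, 0.915, 0.404, 0.445], [0.0, 0.0, 0.0, 1.0]]
```

View pics/top0.png

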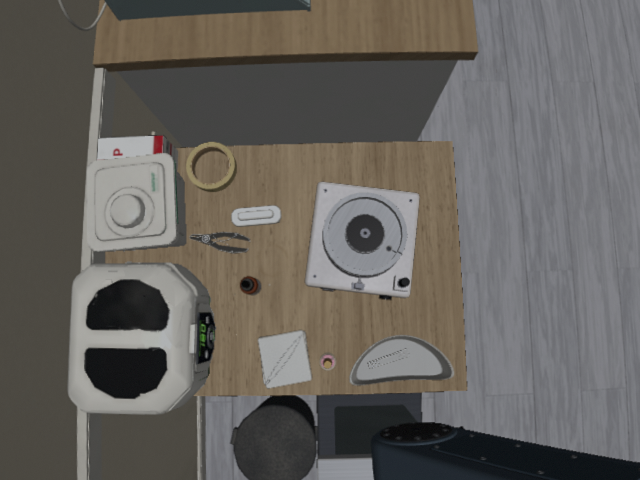

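View pics/scene0.png

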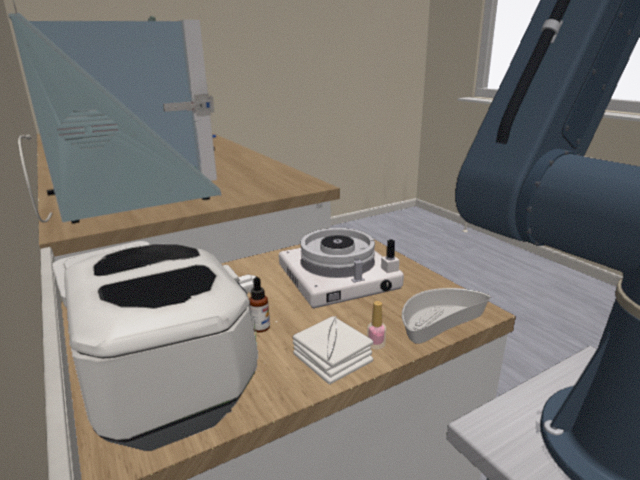

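The top view shows the wheel centre near (364,234), the pointer near (358,285), the pin near (404,283), and the hole with its mark near (390,248). I'll enlarge this area and measure.

```bash
cat > h.py <<'E'
from cell import env
import cv2,numpy as np
from scipy.spatial.transform import Rotation as R
def ray(c,u,v):
    d=np.array([(u-c["cx"])/c["fx"],(v-c["cy"])/c["fy"]]);p=d.copy()
    for _ in range(20): p=d/(1+c["k1"]*(p@p))
    T=np.array(c["cam_to_world"]);return T[:3,3],T[:3,:3]@np.array([p[0],-p[1],-1])
def onz(c,u,v,z):
    o,d=ray(c,u,v);return o+d*(z-o[2])/d[2]
def proj(c,P):
    T=np.array(c["cam_to_world"]);q=T[:3,:3].T@(np.array(P)-T[:3,3]);p=np.array([q[0],-q[1]])/-q[2]
    p=p*(1+c["k1"]*(p@p));return p[0]*c["fx"]+c["cx"],p[1]*c["fy"]+c["cy"]
E
python3 - <<'E'
from h import *
c=env.read_camera("top");im=c["pixels"][:,:,::-1].copy()
cv2.imwrite("pics/crop0.png",cv2.resize(im[170:310,290:440],None,fx=4,fy=4,interpolation=cv2.INTER_CUBIC))
g=cv2.cvtColor(im,cv2.COLOR_BGR2GRAY)
# dark blobs: disc and pin
m=(g<75).astype(np.uint8)
n,l,st,ce=cv2.connectedComponentsWithStats(m)
for i in range(1,n):
    x,y=ce[i]
    if 300<x<425 and 180<y<305 and st[i,4]>8: print("dark",st[i],ce[i],onz(c,x,y,.084),onz(c,x,y,.1025))
E
```

```text
dark [361 197  41  38  73] [384.15068493 208.49315068] [0.61056063 0.02461323 0.084     ] [0.60652468 0.02692509 0.1025    ]
dark [ 346  215   38   38 1018] [364.47544204 232.98722986] [0.56633082 0.0619021  0.084     ] [0.56326456 0.06339645 0.1025    ]
dark [387 247   4   4  13] [388.38461538 248.38461538] [0.53739916 0.01997084 0.084     ] [0.53496719 0.02238449 0.1025    ]
dark [328 256  44  21  82] [345.63414634 269.5       ] [0.50124702 0.09764671 0.084     ] [0.49960765 0.09835739 0.1025    ]
dark [398 278  12   9  84] [403.32142857 282.05952381] [ 0.47646654 -0.00423599  0.084     ] [ 0.47537046 -0.00129164  0.1025    ]
dark [320 287  16   4  37] [327.18918919 288.89189189] [0.46752491 0.13125038 0.084     ] [0.46662487 0.13122434 0.1025    ]
dark [379 295  13   5  56] [384.96428571 296.96428571] [0.45091315 0.02942299 0.084     ] [0.45037731 0.03162941 0.1025    ]
```

View pics/crop0.png

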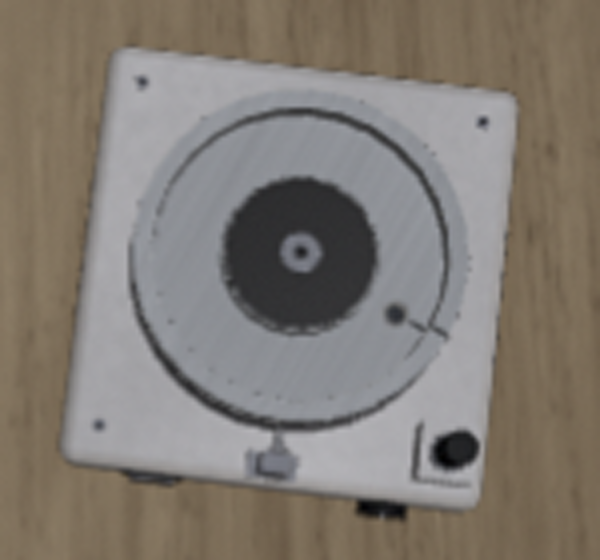

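The crop shows the disc centre at crop (301,252), the hole at (396,314), the mark's outer end at (447,338), the pointer tip at (277,432), and the pin top at about (458,446).

```bash
cat >> h.py <<'E'
def fit(c,pts):  # pts: name->(u,v,z)
    return {k:onz(c,*p) for k,p in pts.items()}
E
python3 - <<'E'
from h import *
c=env.read_camera("top")
q=lambda x,y:((x+.5)/4-.5+290,(y+.5)/4-.5+170)
P=fit(c,dict(spin=(364.5,233.0,.084),hole=(*q(396,314),.068),mark=(*q(447,338),.084),tip=(*q(277,432),.0805),pin=(*q(458,446),.1025),
 s1=(*q(142,82),.04),s2=(*q(483,122),.04),s3=(*q(99,426),.04)))
S=P["spin"]
for k,p in P.items():
    d=p-S;print(k,p.round(4),"r",np.hypot(d[0],d[1]).round(4),"az",np.degrees(np.arctan2(d[1],d[0])).round(1))
a=P["s1"]-P["s3"];print("side dir",np.degrees(np.arctan2(a[1],a[0])),P["s1"]-P["s2"],(P["s2"]+P["s3"])/2)
# two-view check with scene camera: predicted pixels
s=env.read_camera("scene");im=s["pixels"][:,:,::-1].copy()
g=cv2.cvtColor(im,cv2.COLOR_BGR2GRAY);n,l,st,ce=cv2.connectedComponentsWithStats((g<60).astype(np.uint8))
for i in range(1,n):
    if 300<ce[i][0]<410 and 225<ce[i][1]<300 and st[i,4]>15: print(st[i],ce[i],"onz .084",onz(s,*ce[i],.084).round(4),"onz .094",onz(s,*ce[i],.094).round(4))
print("proj",proj(s,S),proj(s,[*P["pin"][:2],.094]))
E
```

```text
spin [0.5663 0.0619 0.084 ] r 0.0 az 0.0
hole [0.54   0.0174 0.068 ] r 0.0517 az -120.7
mark [ 0.5265 -0.0029  0.084 ] r 0.076 az -121.6
tip [0.4865 0.0743 0.0805] r 0.0808 az 171.1
pin [ 0.477  -0.0028  0.1025] r 0.1103 az -144.1
s1 [0.6588 0.131  0.04  ] r 0.1155 az 36.8
s2 [ 0.6355 -0.032   0.04  ] r 0.1166 az -53.6
s3 [0.494  0.1547 0.04  ] r 0.1177 az 127.9
side dir -8.200488386714321 [0.02336306 0.16295859 0.        ] [0.56474705 0.06139156 0.04      ]
[322 236  31  12 257] [337.00389105 241.6770428 ] onz .084 [0.5632 0.0657 0.084 ] onz .094 [0.5435 0.0782 0.094 ]
[387 240   7  18 116] [390.14655172 248.81034483] onz .084 [ 0.4775 -0.0029  0.084 ] onz .094 [0.4602 0.0115 0.094 ]
[381 280  11  12  88] [385.54545455 285.43181818] onz .084 [0.3648 0.0967 0.084 ] onz .094 [0.3506 0.1084 0.094 ]
[331 291   9   8  17] [336.52941176 293.29411765] onz .084 [0.3858 0.1795 0.084 ] onz .094 [0.3711 0.1889 0.094 ]
[327 293   3   9  17] [327.58823529 297.23529412] onz .084 [0.3828 0.1982 0.084 ] onz .094 [0.3681 0.2071 0.094 ]
proj (np.float64(337.74659990965375), np.float64(240.77388695267652)) (np.float64(390.4793094691773), np.float64(244.2308923056079))
```

jog_arm(
  angular=[
    [0, 0, 0],
    [0, 0, 0],
    [0, 0, 0],
    [0, 0, 0],
    [0, 0, 0],
    [0, 0, 0],
    [0, 0, 0],
    [0, 0, 0],
    [0, 0, 0],
    [0, 0, 0],
    [0, 0, 0],
    [0, 0, 0],
    [0, 0, 0],
    [0, 0, 0],
    [0, 0, 0],
    [0, 0, 0],
    [0, 0, 0],
    [0, 0, 0],
    [0, 0, 0],
    [0, 0, 0],
  ],
  delta_pos=[
    [3.4, -2.76, 0],
    [3.4, -2.76, 0],
    [3.4, -2.76, 0],
    [3.4, -2.76, 0],
    [3.4, -2.76, 0],
    [3.4, -2.76, 0],
    [3.4, -2.76, 0],
    [3.4, -2.76, 0],
    [3.4, -2.76, 0],
    [3.4, -2.76, 0],
    [3.4, -2.76, 0],
    [3.4, -2.76, 0],
    [3.4, -2.76, 0],
    [3.4, -2.76, 0],
    [3.4, -2.76, 0],
    [3.4, -2.76, 0],
    [3.4, -2.76, 0],
    [3.4, -2.76, 0],
    [0, 0, 0],
    [0, 0, 0],
  ],
  hand=[6, 5, 4, 3.2, 3.2, 3.2, 3.2, 3.2, 3.2, 3.2, 3.2, 3.2, 3.2, 3.2, 3.2, 3.2, 3.2, 3.2, 3.2, 3.2],
)

```text
clock: 2.25
position: [0.6246, 0.0261, 0.1989]
tool_rot: [0.992, 0.124, -0.001, 0.0]
ft_force: [0.3, -0.2, 0.4]
opening: 0.0324
grasp_force: 0.0
```

jog_arm(
  angular=[
    [0, 0, -0.132],
    [0, 0, -0.132],
    [0, 0, -0.132],
    [0, 0, -0.132],
    [0, 0, -0.132],
    [0, 0, -0.132],
    [0, 0, 0],
  ],
  delta_pos=[
    [0, 0, 1],
    [0, 0, 1],
    [0, 0, 1],
    [0, 0, 1],
    [0, 0, 1],
    [0, 0, 1],
    [0, 0, 0],
  ],
  hand=[3.2, 3.2, 3.2, 3.2, 3.2, 3.2, 3.2],
)

```text
clock: 2.95
position: [0.6225, 0.0238, 0.138]
tool_rot: [0.869, 0.495, -0.002, -0.001]
ft_force: [0.6, 0.3, -0.4]
opening: 0.0318
grasp_force: 0.0
```

jog_arm(
  angular=[
    [0, 0, 0],
    [0, 0, 0],
    [0, 0, 0],
    [0, 0, 0],
    [0, 0, 0],
    [0, 0, 0],
    [0, 0, 0],
    [0, 0, 0],
    [0, 0, 0],
  ],
  delta_pos=[
    [0.35, 0.3, 1],
    [0, 0, 1],
    [0, 0, 1],
    [0, 0, 1],
    [0, 0, 0.9],
    [0, 0, 0.7],
    [0, 0, 0.5],
    [0, 0, 0.4],
    [0, 0, 0],
  ],
  hand=[3.2, 3.2, 3.2, 3.2, 3.2, 3.2, 3.2, 3.2, 3.2],
)

```text
clock: 3.85
position: [0.6289, 0.0268, 0.0739]
tool_rot: [0.868, 0.496, -0.0, -0.0]
ft_force: [-0.0, -0.6, 0.1]
opening: 0.0323
grasp_force: 0.0
```

jog_arm(
  angular=[
    [0, 0, 0],
    [0, 0, 0],
    [0, 0, 0],
    [0, 0, 0],
    [0, 0, 0],
    [0, 0, 0],
  ],
  delta_pos=[
    [0, 0, 0],
    [0, 0, 0],
    [0, 0, 0],
    [0, 0, 0],
    [0, 0, 0],
    [0, 0, 0],
  ],
  hand=[2.5, 1.8, 1.2, 0.6, 0.6, 0.6],
)

```text
clock: 4.45
position: [0.6292, 0.0267, 0.0745]
tool_rot: [0.868, 0.496, 0.0, 0.0]
ft_force: [-0.2, 0.8, -0.5]
opening: 0.0065
grasp_force: 0.0
```

Run:
```python
from h import *
s=env.get_state();print(s["opening"],s["grasp_force"],s["position"])
c=env.read_camera("wrist");t=env.read_camera("top")
im=np.hstack([cv2.resize(c["pixels"],(400,300)),cv2.resize(t["pixels"][165:315,280:480],(400,300),interpolation=cv2.INTER_CUBIC)])
cv2.imwrite("pics/w1.png",im[:,:,::-1])
```

```text
0.006521195823379204 0.0 [0.62919088 0.0267297  0.07452506]
```

View pics/w1.png

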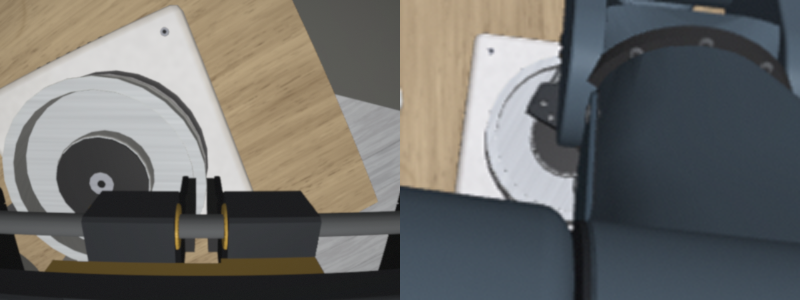

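The wrist view shows the fingertips at (187,215) and (213,215), straddling the rim. No grip force is shown yet, so I'll close fully.

jog_arm(
  angular=[
    [0, 0, 0],
    [0, 0, 0],
    [0, 0, 0],
    [0, 0, 0],
  ],
  delta_pos=[
    [0, 0, 0],
    [0, 0, 0],
    [0, 0, 0],
    [0, 0, 0],
  ],
  hand=[0, 0, 0, 0],
)

```text
clock: 4.95
position: [0.6292, 0.0267, 0.0744]
tool_rot: [0.868, 0.496, -0.0, -0.0]
ft_force: [0.5, -0.2, -0.2]
opening: 0.0003
grasp_force: 0.0
```

Run:
```python
from h import *
c=env.read_camera("wrist");im=c["pixels"][:,:,::-1].copy()
print(np.round(c["cam_to_world"],3).tolist(),c["fx"])
S=np.array([.5657,.062])
for r,z,col in((.067,.084,(0,255,0)),(.076,.084,(0,0,255)),(.036,.084,(255,0,0))):
    for a in np.radians(np.arange(-100,80,4)):
        u,v=proj(c,[S[0]+r*np.cos(a),S[1]+r*np.sin(a),z])
        cv2.circle(im,(int(round(u)),int(round(v))),1,col,-1)
u,v=proj(c,env.get_state()["position"]);print(u,v);cv2.circle(im,(int(u),int(v)),4,(0,255,255),1)
cv2.imwrite("pics/w2.png",im)
```

```text
[[0.862, 0.484, 0.15, 0.67], [-0.507, 0.823, 0.256, 0.098], [0.0, -0.296, 0.955, 0.26], [0.0, 0.0, 0.0, 1.0]] 431.4008421878711
322.86860907345005 283.2526716645343
```

View pics/w2.png

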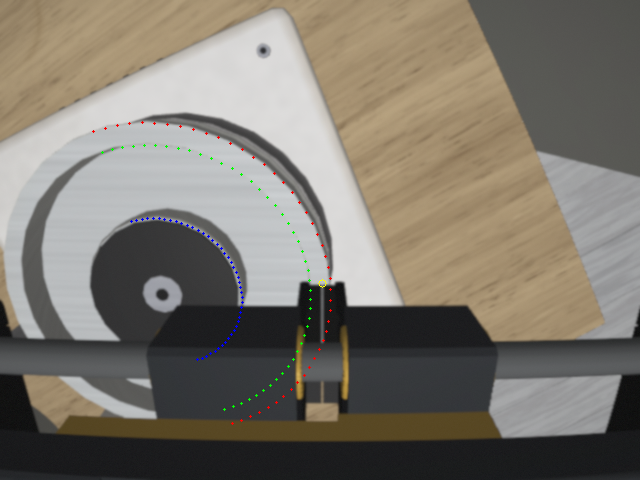

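The overlay matches the rim in the wrist image to about 2 mm, and the closed fingertips at (322,283) lie on the rim. The height is what's in doubt, so I'll look closer.

Run:
```python
from h import *
c=env.read_camera("wrist");s=env.read_camera("scene");p=env.get_state()["position"]
print(proj(s,p),proj(s,[p[0],p[1],.084]),proj(c,p),proj(c,[p[0],p[1],.084]),proj(c,[p[0],p[1],.1]))
a=cv2.resize(c["pixels"][250:350,270:370],(400,400),interpolation=cv2.INTER_CUBIC)
b=cv2.resize(s["pixels"][190:290,280:380],(400,400),interpolation=cv2.INTER_CUBIC)
cv2.imwrite("pics/z1.png",np.hstack([a,b])[:,:,::-1])
```

```text
(np.float64(335.8075942762956), np.float64(231.957829191282)) (np.float64(335.80415249348147), np.float64(227.91221045651608)) (np.float64(322.86268733875494), np.float64(283.20891109080287)) (np.float64(322.9182919955184), np.float64(291.87962278606125)) (np.float64(323.0238042258735), np.float64(308.3550428865431))
```

View pics/z1.png

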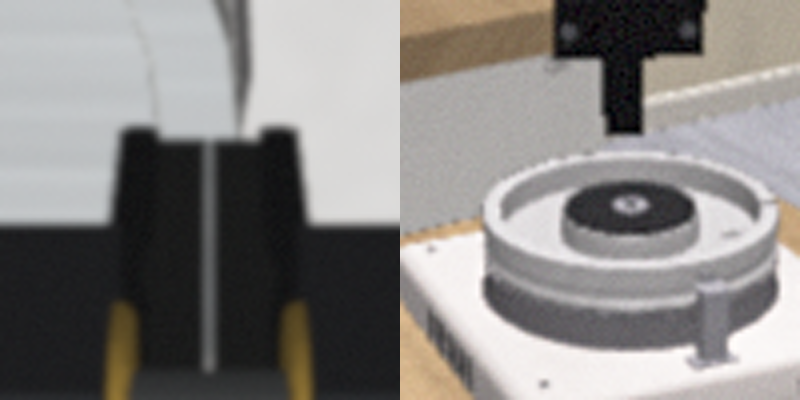

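The scene view shows the tips at full-image (336,223), clear above the rim. The reported TCP would project to row 232, so the true tip is about 20 mm higher than reported. I'll estimate the arm's offset from wrist features.

```bash
cat >> h.py <<'E'
from scipy.optimize import least_squares
def wrist_offset(S=np.array([.5657,.062]),scr=None,thr=80,show=False):
    c=env.read_camera("wrist");g=cv2.cvtColor(c["pixels"],cv2.COLOR_RGB2GRAY)
    u0,v0=proj(c,[*S,.084]);n,l,st,ce=cv2.connectedComponentsWithStats((g<thr).astype(np.uint8))
    return c,n,l,st,ce,(u0,v0)
E
python3 - <<'E'
from h import *
c,n,l,st,ce,p0=wrist_offset();print("pred spin",p0)
for i in range(1,n):
    if st[i,4]>30 and st[i,4]<60000: print(st[i],ce[i].round(1))
for k in((.6355,-.032),(.6588,.131)): print("scr pred",proj(c,[*k,.04]))
# manual: disc centre (162,294), disc horizontal half width ~74.5, screw (263.5,50.5)
def f(x):
    d=dict(c);T=np.array(c["cam_to_world"]).copy();T[:3,3]+=x[:3];d["cam_to_world"]=T
    S=np.array([.5657,.062]);r=T[:3,0]*.036
    a=proj(d,[*S,.084]);L=proj(d,np.array([*S,.084])-r);Rr=proj(d,np.array([*S,.084])+r)
    s=proj(d,[.6588,.131,.04]);s2=proj(d,[.6355,-.032,.04])
    near=min((s,s2),key=lambda q:np.hypot(q[0]-263.5,q[1]-50.5))
    return [a[0]-162,a[1]-294,(Rr[0]-L[0]-149)*1,near[0]-263.5,near[1]-50.5]
q=least_squares(f,[0,0,.01]);print("shift",q.x.round(4),q.fun.round(1))
s=env.read_camera("scene");t=env.read_camera("top");P=env.get_state()
print("tip on z .0745/.0845/.0945 by scene",[onz(s,336.2,223,z).round(4).tolist() for z in(.0745,.0845,.0945)])
E
```

```text
pred spin (np.float64(162.78730335290842), np.float64(294.8111011472681))
[624   0  16   9  75] [633.2   3. ]
[ 150  115  180  132 1127] [262.2 156.4]
[157 290  11  10  89] [161.9 294.4]
scr pred (np.float64(383.42306673560495), np.float64(334.1337727037145))
scr pred (np.float64(265.8085122196854), np.float64(51.78585313757651))
shift [ 0.0014 -0.0007  0.0031] [-0.1 -2.   3.2 -0.1  2.2]
tip on z .0745/.0845/.0945 by scene [[0.6753, -0.0036, 0.0745], [0.6531, 0.0105, 0.0845], [0.6309, 0.0246, 0.0945]]
```

The wrist pose is right. The scene ray meets the tool axis at z≈0.0945, so the physical fingertips end about 20 mm short of the reported TCP. I'll reopen and go down gently, watching the force.

jog_arm(
  angular=[
    [0, 0, 0],
    [0, 0, 0],
    [0, 0, 0],
    [0, 0, 0],
    [0, 0, 0],
    [0, 0, 0],
    [0, 0, 0],
    [0, 0, 0],
    [0, 0, 0],
    [0, 0, 0],
    [0, 0, 0],
  ],
  delta_pos=[
    [0, -0.1, 0],
    [0, 0, 0],
    [0, 0, 0],
    [0, 0, 0],
    [0, 0, 0.4],
    [0, 0, 0.4],
    [0, 0, 0.3],
    [0, 0, 0.2],
    [0, 0, 0.2],
    [0, 0, 0.2],
    [0, 0, 0],
  ],
  hand=[1.0, 2.0, 3.0, 3.2, 3.2, 3.2, 3.2, 3.2, 3.2, 3.2, 3.2],
)

```text
clock: 6.35
position: [0.6281, 0.0272, 0.0571]
tool_rot: [0.868, 0.496, -0.0, -0.0]
ft_force: [-0.7, 0.9, -0.1]
opening: 0.0322
grasp_force: 0.0
```

jog_arm(
  angular=[
    [0, 0, 0],
    [0, 0, 0],
    [0, 0, 0],
    [0, 0, 0],
    [0, 0, 0],
    [0, 0, 0],
    [0, 0, 0],
  ],
  delta_pos=[
    [0, 0, 0],
    [0, 0, 0],
    [0, 0, 0],
    [0, 0, 0],
    [0, 0, 0],
    [0, 0, 0],
    [0, 0, 0],
  ],
  hand=[2.5, 1.8, 1.2, 0.6, 0.2, 0, 0],
)

```text
clock: 7.05
position: [0.6286, 0.0271, 0.0576]
tool_rot: [0.868, 0.496, 0.0, 0.0]
ft_force: [0.1, -1.6, 0.9]
opening: 0.0082
grasp_force: 29.8
```

jog_arm(
  angular=[
    [0, 0, 0.0873],
    [0, 0, 0.0873],
    [0, 0, 0.0873],
    [0, 0, 0.0873],
    [0, 0, 0.0873],
    [0, 0, 0.0873],
    [0, 0, 0],
  ],
  delta_pos=[
    [-0.627, -0.009, 0],
    [-0.627, -0.009, 0],
    [-0.627, -0.009, 0],
    [-0.627, -0.009, 0],
    [-0.627, -0.009, 0],
    [-0.627, -0.009, 0],
    [0, 0, 0],
  ],
  hand=[0, 0, 0, 0, 0, 0, 0],
)

```text
clock: 7.75
position: [0.6022, 0.0004, 0.0576]
tool_rot: [0.967, 0.254, -0.0, -0.0]
ft_force: [-0.0, -0.0, 0.7]
opening: 0.0084
grasp_force: 29.8
```

jog_arm(
  angular=[
    [0, 0, 0.0873],
    [0, 0, 0.0873],
    [0, 0, 0.0873],
    [0, 0, 0.0873],
    [0, 0, 0.0873],
    [0, 0, 0.0873],
    [0, 0, 0.0873],
    [0, 0, 0],
    [0, 0, 0],
  ],
  delta_pos=[
    [-0.627, -0.009, 0],
    [-0.627, -0.009, 0],
    [-0.627, -0.009, 0],
    [-0.627, -0.009, 0],
    [-0.627, -0.009, 0],
    [-0.627, -0.009, 0],
    [-0.627, -0.009, 0],
    [0, 0, 0],
    [0, 0, 0],
  ],
  hand=[0, 0, 0, 0, 0, 0, 0, 0, 0],
)

```text
clock: 8.65
position: [0.5602, -0.0089, 0.0575]
tool_rot: [0.999, -0.047, -0.001, -0.001]
ft_force: [0.5, 3.9, 0.6]
opening: 0.0081
grasp_force: 29.8
```

Run:
```python
from h import *
c=env.read_camera("top");w=env.read_camera("wrist");s=env.read_camera("scene")
a=cv2.resize(w["pixels"],(400,300));b=cv2.resize(c["pixels"][170:310,290:440],(400,373),interpolation=cv2.INTER_CUBIC)[73:]
d=cv2.resize(s["pixels"][215:300,290:410],(400,283),interpolation=cv2.INTER_CUBIC)
im=np.zeros((600,800,3),np.uint8);im[:300,:400]=a;im[:300,400:]=b;im[300:583,:400]=d
cv2.imwrite("pics/t2.png",im[:,:,::-1])
```

```text
(no output)
```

View pics/t2.png

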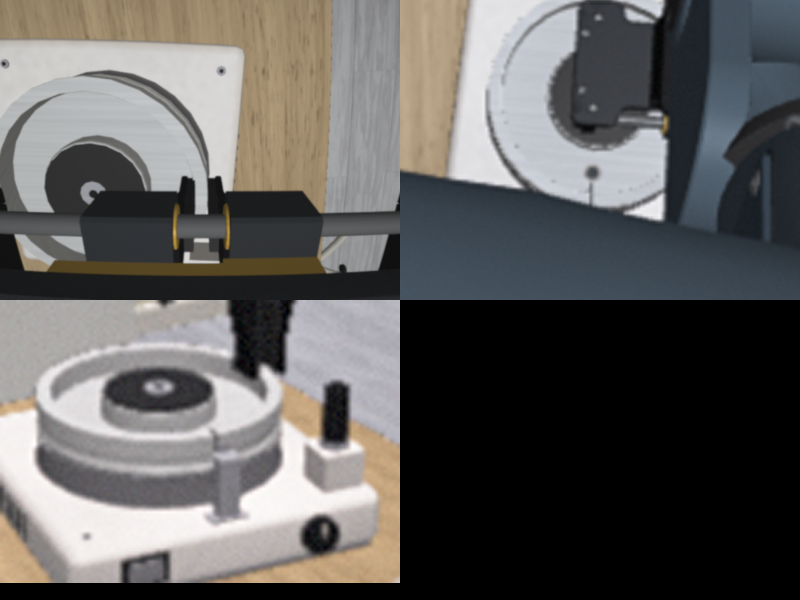

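The wheel turned, and the top view shows the hole near full-image (362,262), just short of the pointer. Next I'll measure the angle.

Run:
```python
from h import *
c=env.read_camera("top");g=cv2.cvtColor(c["pixels"],cv2.COLOR_RGB2GRAY)
S=np.array([.5657,.062])
r=g[255:270,354:370].astype(float);w=np.clip(np.percentile(r,60)-25-r,0,None);yy,xx=np.mgrid[255:270,354:370]
h=onz(c,(w*xx).sum()/w.sum(),(w*yy).sum()/w.sum(),.068)[:2]-S
print("hole px",(w*xx).sum()/w.sum(),(w*yy).sum()/w.sum(),h,np.hypot(*h),"az",np.degrees(np.arctan2(h[1],h[0]))%360)
g0=cv2.cvtColor(np.load("top0.npy"),cv2.COLOR_RGB2GRAY)
r=g0[240:256,380:396].astype(float);w=np.clip(np.percentile(r,60)-25-r,0,None);yy,xx=np.mgrid[240:256,380:396]
u,v=(w*xx).sum()/w.sum(),(w*yy).sum()/w.sum()
h=onz(c,u,v,.068)[:2]-S;print("start",u,v,np.hypot(*h),np.degrees(np.arctan2(h[1],h[0]))%360)
print(g[255:290,355:366].tolist() if 0 else "")
p=env.get_state()["position"][:2]-S;print("grip az",np.degrees(np.arctan2(p[1],p[0])),np.hypot(*p))
```

```text
hole px 361.6252045826514 262.4086197490453 [-0.05077815  0.00561285] 0.05108741677921038 az 173.69231851867875
start 386.3954036535062 246.21921037124338 0.046269751780257475 241.43502906483096

grip az -94.38265859955318 0.07113693193578989
```

jog_arm(
  angular=[
    [0, 0, 0.019],
    [0, 0, 0.019],
    [0, 0, 0],
    [0, 0, 0],
    [0, 0, 0],
  ],
  delta_pos=[
    [-0.136, 0, 0],
    [-0.136, 0, 0],
    [0, 0, 0],
    [0, 0, 0],
    [0, 0, 0],
  ],
  hand=[0, 0, 0, 0, 0],
)

```text
clock: 9.35
position: [0.5589, -0.0088, 0.0575]
tool_rot: [0.998, -0.066, 0.001, -0.001]
ft_force: [2.0, 6.4, 0.5]
opening: 0.0081
grasp_force: 29.7
```

jog_arm(
  angular=[
    [0, 0, 0],
    [0, 0, 0],
    [0, 0, 0],
    [0, 0, 0],
    [0, 0, 0],
    [0, 0, 0],
    [0, 0, 0],
    [0, 0, 0],
  ],
  delta_pos=[
    [0, 0, 0],
    [0, 0, 0],
    [0, 0, 0],
    [0, 0, -2],
    [0, 0, -2],
    [0, 0, -2],
    [0, 0, -2],
    [0, 0, 0],
  ],
  hand=[1, 2.5, 3.2, 3.2, 3.2, 3.2, 3.2, 3.2],
)

```text
clock: 10.15
position: [0.5598, -0.0107, 0.1399]
tool_rot: [0.998, -0.067, 0.003, 0.001]
ft_force: [1.1, 0.3, -0.2]
opening: 0.0319
grasp_force: 0.0
```

Run:
```python
from h import *
c=env.read_camera("top");g=cv2.cvtColor(c["pixels"],cv2.COLOR_RGB2GRAY)
S=np.array([.5657,.062])
r=g[255:270,352:370].astype(float);w=np.clip(np.percentile(r,60)-25-r,0,None);yy,xx=np.mgrid[255:270,352:370]
h=onz(c,(w*xx).sum()/w.sum(),(w*yy).sum()/w.sum(),.068)
d=h[:2]-S;print("hole",h,np.hypot(*d),"az",np.degrees(np.arctan2(d[1],d[0]))%360)
w_=env.read_camera("wrist")
print({k:np.round(v,4).tolist() for k,v in env.get_state().items() if k in("position","tool_rot","joints")})
print("pin in wrist",proj(w_,[.476,-.003,.085]))
im=np.hstack([cv2.resize(w_["pixels"],(400,300)),cv2.resize(c["pixels"][190:310,290:450],(400,300),interpolation=cv2.INTER_CUBIC)])
cv2.imwrite("pics/t3.png",im[:,:,::-1])
```

```text
hole [0.51497971 0.0685747  0.068     ] 0.05114464580247002 az 172.61412278855732
{'joints': [-0.218, 0.5194, 1.6645, -0.0008, 0.9575, 1.4872], 'position': [0.5576, -0.0101, 0.1374], 'tool_rot': [0.9978, -0.0669, 0.0, 0.0004]}
pin in wrist (np.float64(327.86649489732724), np.float64(366.9674323080034))
```

View pics/t3.png

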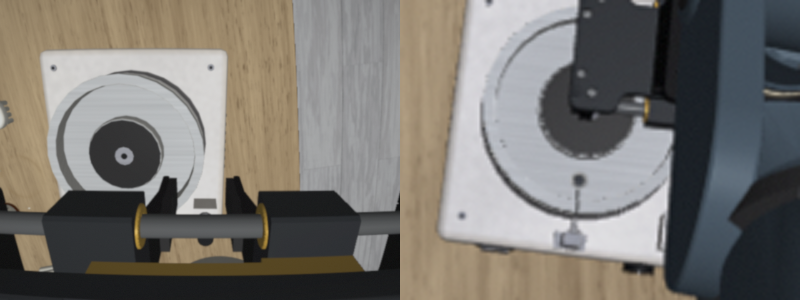

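The wheel is aligned: the mark line in the top panel runs from (578,185) to the pointer at (570,240). Now I'll move over the pin.

jog_arm(
  angular=[
    [0, 0, 0],
    [0, 0, 0],
    [0, 0, 0],
    [0, 0, 0],
    [0, 0, 0],
    [0, 0, 0],
  ],
  delta_pos=[
    [-2, 0.1, 0],
    [-2, 0.1, 0],
    [-2, 0.1, 0],
    [-2.18, 0.09, 0],
    [0, 0, 0],
    [0, 0, 0],
  ],
  hand=[4, 4, 4, 4, 4, 4],
)

```text
clock: 10.85
position: [0.4763, -0.0027, 0.1368]
tool_rot: [0.998, -0.067, -0.0, 0.0]
ft_force: [0.5, -0.2, 0.6]
opening: 0.0401
grasp_force: 0.0
```

Run:
```python
from h import *
s=env.read_camera("scene");w=env.read_camera("wrist");p=env.get_state();print(p["position"],p["tool_rot"])
im=s["pixels"];g=cv2.cvtColor(im,cv2.COLOR_RGB2GRAY)[238:262,380:400]
m=g<60;yy,xx=np.nonzero(m);u,v=xx.mean()+380,yy.mean()+238;print("scene pin",u,v,onz(s,u,v,.085))
print("pin pred wrist",proj(w,[.476,-.003,.1025]))
a=w["pixels"].copy();cv2.imwrite("pics/w4.png",cv2.resize(np.hstack([a[200:440,200:440],im[180:300,330:450].repeat(2,0).repeat(2,1)]),(800,400))[:,:,::-1])
```

```text
[ 0.47770373 -0.00292774  0.13719537] [ 9.97750301e-01 -6.70368622e-02  6.12259736e-04  1.42997761e-04]
scene pin 390.1981981981982 248.84684684684686 [ 0.47553777 -0.00148131  0.085     ]
pin pred wrist (np.float64(322.9290428531715), np.float64(258.79299554956725))
```

View pics/w4.png

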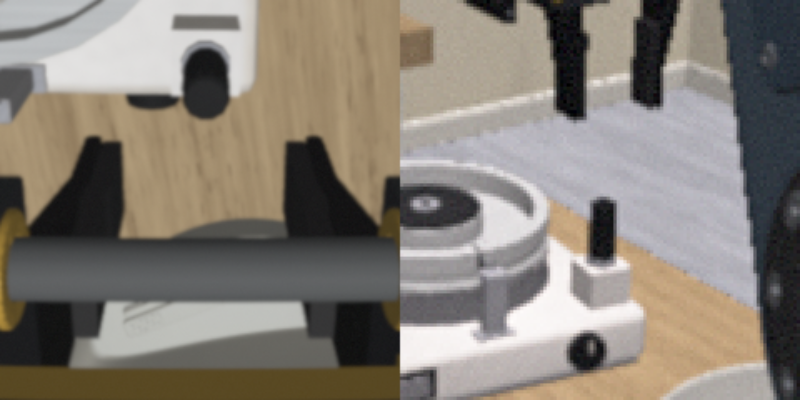

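The wrist view shows the pin top at (324,258), against (323,259) predicted, and centred between the fingers. I'll descend and grip it.

jog_arm(
  angular=[
    [0, 0, 0],
    [0, 0, 0],
    [0, 0, 0],
    [0, 0, 0],
    [0, 0, 0],
    [0, 0, 0],
    [0, 0, 0],
    [0, 0, 0],
    [0, 0, 0],
    [0, 0, 0],
  ],
  delta_pos=[
    [-0.05, 0, 1],
    [0, 0, 1],
    [0, 0, 1],
    [0, 0, 1],
    [0, 0, 1],
    [0, 0, 1],
    [0, 0, 0.8],
    [0, 0, 0.5],
    [0, 0, 0.2],
    [0, 0, 0],
  ],
  hand=[4, 4, 4, 4, 4, 4, 4, 4, 4, 4],
)

```text
clock: 11.95
position: [0.4757, -0.0024, 0.0623]
tool_rot: [0.998, -0.067, -0.0, -0.0]
ft_force: [-0.3, -0.3, -0.2]
opening: 0.0401
grasp_force: 0.0
```

jog_arm(
  angular=[
    [0, 0, 0],
    [0, 0, 0],
    [0, 0, 0],
    [0, 0, 0],
    [0, 0, 0],
    [0, 0, 0],
    [0, 0, 0],
    [0, 0, 0],
  ],
  delta_pos=[
    [0, 0, 0],
    [0, 0, 0],
    [0, 0, 0],
    [0, 0, 0],
    [0, 0, 0],
    [0, 0, 0],
    [0, 0, 0],
    [0, 0, 0],
  ],
  hand=[3.4, 3, 2.6, 2.2, 1.9, 1.5, 1, 1],
)

```text
clock: 12.75
position: [0.4758, -0.0024, 0.0625]
tool_rot: [0.998, -0.067, 0.0, -0.0]
ft_force: [0.3, -0.4, 0.3]
opening: 0.0147
grasp_force: 30.0
```

jog_arm(
  angular=[
    [0, 0, 0],
    [0, 0, 0],
    [0, 0, 0],
    [0, 0, 0],
    [0, 0, 0],
    [0, 0, 0],
    [0, 0, 0],
    [0, 0, 0],
  ],
  delta_pos=[
    [0, 0, -0.5],
    [0, 0, -0.8],
    [0, 0, -0.8],
    [0, 0, -0.8],
    [0, 0, -0.8],
    [0, 0, -0.8],
    [0, 0, -1],
    [0, 0, 0],
  ],
  hand=[1, 1, 1, 1, 1, 1, 1, 1],
)

```text
clock: 13.55
position: [0.4768, -0.0026, 0.1189]
tool_rot: [0.998, -0.067, 0.002, 0.0]
ft_force: [0.5, -0.3, -0.2]
opening: 0.0148
grasp_force: 30.0
```

jog_arm(
  angular=[
    [0, 0, 0],
    [0, 0, 0],
    [0, 0, 0],
    [0, 0, 0],
    [0, 0, 0],
    [0, 0, 0],
    [0, 0, 0],
    [0, 0, 0],
  ],
  delta_pos=[
    [0.47, -1.26, 0],
    [0.47, -1.26, 0],
    [0.47, -1.26, 0],
    [0.47, -1.26, 0],
    [0.47, -1.26, 0],
    [0.48, -1.29, 0],
    [0, 0, 0],
    [0, 0, 0],
  ],
  hand=[1, 1, 1, 1, 1, 1, 1, 1],
)

```text
clock: 14.35
position: [0.5138, 0.0694, 0.1173]
tool_rot: [0.998, -0.066, -0.0, 0.0]
ft_force: [-0.8, -0.4, -0.1]
opening: 0.0147
grasp_force: 30.0
```

Run:
```python
from h import *
s=env.read_camera("scene");w=env.read_camera("wrist");t=env.read_camera("top");p=env.get_state();print(p["position"],p["tool_rot"],p["opening"],p["ft_force"])
H=[.514,.069,.068];x,y,z=p["position"]
print("wrist: hole pred",proj(w,H),"pin tip pred",proj(w,[x,y,z+.0015-.022]));hs=proj(s,H);ps=proj(s,[x,y,z+.0015-.022]);print("scene",hs,ps)
a=cv2.resize(w["pixels"][180:480,200:450],(400,480));u,v=int(hs[0]),int(hs[1])
b=cv2.resize(s["pixels"][v-65:v+31,u-40:u+40],(400,480),interpolation=cv2.INTER_CUBIC);print("scene crop org",u-40,v-65)
cv2.imwrite("pics/w5.png",np.hstack([a,b])[:,:,::-1])
```

```text
[0.51356999 0.06863161 0.11739836] [ 9.97733519e-01 -6.72885033e-02 -2.77014584e-04  6.98066625e-05] 0.014831906628780481 [-0.28755169  0.3708973  -0.73529789]
wrist: hole pred (np.float64(322.32060142460244), np.float64(246.90931658672713)) pin tip pred (np.float64(323.2733646925216), np.float64(265.9800048269341))
scene (np.float64(349.04056829170884), np.float64(257.8682049399041)) (np.float64(349.49015333513455), np.float64(244.39510235962558))
scene crop org 309 192
```

View pics/w5.png

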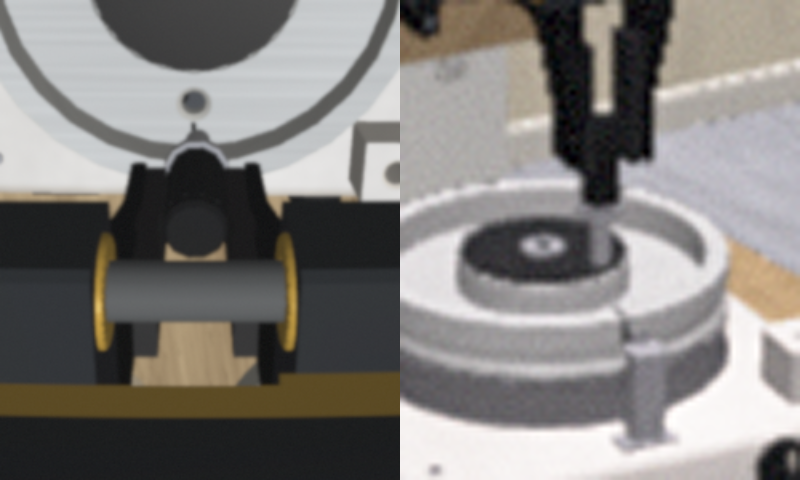

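The wrist view puts the hole at (321.5,244), about 1–2 mm toward the hub from my estimate. I'll shift +1 mm along tool x and descend in stages.

jog_arm(
  angular=[
    [0, 0, 0],
    [0, 0, 0],
    [0, 0, 0],
    [0, 0, 0],
    [0, 0, 0],
    [0, 0, 0],
  ],
  delta_pos=[
    [0.1, 0, 0.8],
    [0, 0, 0.8],
    [0, 0, 0.6],
    [0, 0, 0.3],
    [0, 0, 0.2],
    [0, 0, 0],
  ],
  hand=[1, 1, 1, 1, 1, 1],
)

```text
clock: 15.1
position: [0.5148, 0.0688, 0.0901]
tool_rot: [0.998, -0.067, -0.0, -0.0]
ft_force: [-0.2, -0.4, -0.5]
opening: 0.0147
grasp_force: 30.0
```

jog_arm(
  angular=[
    [0, 0, 0],
    [0, 0, 0],
    [0, 0, 0],
  ],
  delta_pos=[
    [0, 0, 0.15],
    [0, 0, 0.15],
    [0, 0, 0],
  ],
  hand=[1, 1, 1],
)

```text
clock: 15.4
position: [0.515, 0.0689, 0.0874]
tool_rot: [0.998, -0.067, 0.0, -0.0]
ft_force: [-0.4, 0.1, -0.8]
opening: 0.0147
grasp_force: 30.0
```

jog_arm(
  angular=[
    [0, 0, 0],
    [0, 0, 0],
    [0, 0, 0],
  ],
  delta_pos=[
    [0, 0, 0.15],
    [0, 0, 0.1],
    [0, 0, 0],
  ],
  hand=[1, 1, 1],
)

```text
clock: 15.7
position: [0.5152, 0.0691, 0.0849]
tool_rot: [0.998, -0.067, 0.0, -0.0]
ft_force: [1.3, 1.2, -0.8]
opening: 0.015
grasp_force: 30.0
```

jog_arm(
  angular=[
    [0, 0, 0],
    [0, 0, 0],
  ],
  delta_pos=[
    [0, 0, 0.1],
    [0, 0, 0],
  ],
  hand=[1, 1],
)

```text
clock: 15.9
position: [0.5151, 0.0691, 0.084]
tool_rot: [0.998, -0.067, 0.0, -0.0]
ft_force: [0.8, 2.2, -0.8]
opening: 0.015
grasp_force: 30.0
```

jog_arm(
  angular=[
    [0, 0, 0],
    [0, 0, 0],
    [0, 0, 0],
  ],
  delta_pos=[
    [0, 0, 0.1],
    [0, 0, 0.1],
    [0, 0, 0],
  ],
  hand=[1, 1, 1],
)

```text
clock: 16.2
position: [0.515, 0.069, 0.0819]
tool_rot: [0.998, -0.067, 0.0, -0.0]
ft_force: [0.7, 2.5, -0.2]
opening: 0.015
grasp_force: 30.0
```

jog_arm(
  angular=[
    [0, 0, 0],
    [0, 0, 0],
    [0, 0, 0],
  ],
  delta_pos=[
    [0, 0, 0.1],
    [0, 0, 0.1],
    [0, 0, 0],
  ],
  hand=[1, 1, 1],
)

```text
clock: 16.5
position: [0.515, 0.069, 0.0798]
tool_rot: [0.998, -0.067, 0.0, -0.0]
ft_force: [0.5, 2.4, 0.4]
opening: 0.0148
grasp_force: 30.0
```

jog_arm(
  angular=[
    [0, 0, 0],
    [0, 0, 0],
  ],
  delta_pos=[
    [0, 0, 0.05],
    [0, 0, 0],
  ],
  hand=[1, 1],
)

```text
clock: 16.7
position: [0.515, 0.069, 0.0794]
tool_rot: [0.998, -0.067, 0.0, -0.0]
ft_force: [1.0, 3.3, -0.3]
opening: 0.0148
grasp_force: 30.0
```

jog_arm(
  angular=[
    [0, 0, 0],
    [0, 0, 0],
  ],
  delta_pos=[
    [0, 0, 0.05],
    [0, 0, 0],
  ],
  hand=[1, 1],
)

```text
clock: 16.9
position: [0.515, 0.0689, 0.079]
tool_rot: [0.998, -0.067, 0.0, -0.0]
ft_force: [1.0, 3.4, 1.2]
opening: 0.015
grasp_force: 30.0
```

jog_arm(
  angular=[
    [0, 0, 0],
    [0, 0, 0],
  ],
  delta_pos=[
    [0, 0, 0.03],
    [0, 0, 0],
  ],
  hand=[1, 1],
)

```text
clock: 17.1
position: [0.515, 0.0689, 0.0787]
tool_rot: [0.998, -0.067, 0.0, -0.0]
ft_force: [0.5, 3.7, 2.1]
opening: 0.0148
grasp_force: 30.0
```

jog_arm(
  angular=[
    [0, 0, 0],
    [0, 0, 0],
  ],
  delta_pos=[
    [0, 0, 0.05],
    [0, 0, 0],
  ],
  hand=[1, 1],
)

```text
clock: 17.3
position: [0.5151, 0.0689, 0.0783]
tool_rot: [0.998, -0.067, 0.0, -0.0]
ft_force: [1.7, 3.2, 2.8]
opening: 0.015
grasp_force: 30.0
```

jog_arm(
  angular=[
    [0, 0, 0],
    [0, 0, 0],
  ],
  delta_pos=[
    [0, 0, 0.03],
    [0, 0, 0],
  ],
  hand=[1, 1],
)

```text
clock: 17.5
position: [0.5152, 0.0689, 0.0782]
tool_rot: [0.998, -0.067, 0.0, -0.0]
ft_force: [0.8, 3.2, 5.1]
opening: 0.0148
grasp_force: 30.0
```

The pin rests on the plate: 5 N at reported z 0.078, as predicted. I'll add a little pressure and sweep clockwise.

jog_arm(
  angular=[
    [0, 0, 0],
    [0, 0, 0.01],
    [0, 0, 0.01],
    [0, 0, 0.01],
    [0, 0, 0],
  ],
  delta_pos=[
    [0, 0, 0.04],
    [0, -0.051, 0],
    [0, -0.051, 0],
    [0, -0.051, 0],
    [0, 0, 0],
  ],
  hand=[1, 1, 1, 1, 1],
)

```text
clock: 18.0
position: [0.5155, 0.0695, 0.0781]
tool_rot: [0.997, -0.081, 0.0, 0.001]
ft_force: [0.7, 0.8, 8.2]
opening: 0.015
grasp_force: 30.0
```

jog_arm(
  angular=[
    [0, 0, 0.01],
    [0, 0, 0.01],
    [0, 0, 0],
  ],
  delta_pos=[
    [0, -0.051, 0],
    [0, -0.051, 0],
    [0, 0, 0],
  ],
  hand=[1, 1, 1],
)

```text
clock: 18.3
position: [0.5156, 0.07, 0.0781]
tool_rot: [0.996, -0.091, 0.0, 0.001]
ft_force: [-0.5, -0.6, 7.1]
opening: 0.015
grasp_force: 30.0
```

jog_arm(
  angular=[
    [0, 0, 0.01],
    [0, 0, 0.01],
    [0, 0, 0],
  ],
  delta_pos=[
    [0.001, -0.051, 0],
    [0.001, -0.051, 0],
    [0, 0, 0],
  ],
  hand=[1, 1, 1],
)

```text
clock: 18.6
position: [0.5157, 0.0706, 0.0781]
tool_rot: [0.995, -0.101, 0.0, 0.002]
ft_force: [0.0, -2.2, 6.7]
opening: 0.0151
grasp_force: 30.1
```

jog_arm(
  angular=[
    [0, 0, 0.01],
    [0, 0, 0.01],
    [0, 0, 0],
  ],
  delta_pos=[
    [0.001, -0.051, 0],
    [0.001, -0.051, 0],
    [0, 0, 0],
  ],
  hand=[1, 1, 1],
)

```text
clock: 18.9
position: [0.5158, 0.0713, 0.0781]
tool_rot: [0.994, -0.111, 0.0, 0.002]
ft_force: [-0.1, -3.9, 7.6]
opening: 0.0148
grasp_force: 30.1
```

jog_arm(
  angular=[
    [0, 0, 0.01],
    [0, 0, 0.01],
    [0, 0, 0],
  ],
  delta_pos=[
    [0.001, -0.051, 0],
    [0.001, -0.051, 0],
    [0, 0, 0],
  ],
  hand=[1, 1, 1],
)

```text
clock: 19.2
position: [0.5158, 0.0718, 0.078]
tool_rot: [0.993, -0.12, -0.0, 0.002]
ft_force: [-1.0, -5.6, 6.9]
opening: 0.0152
grasp_force: 30.2
```

jog_arm(
  angular=[
    [0, 0, 0.01],
    [0, 0, 0.01],
    [0, 0, 0],
  ],
  delta_pos=[
    [0.001, -0.051, 0],
    [0.001, -0.051, 0],
    [0, 0, 0],
  ],
  hand=[1, 1, 1],
)

```text
clock: 19.5
position: [0.5159, 0.0724, 0.078]
tool_rot: [0.991, -0.13, -0.0, 0.003]
ft_force: [-1.7, -6.2, 8.1]
opening: 0.0152
grasp_force: 30.3
```

jog_arm(
  angular=[
    [0, 0, 0.01],
    [0, 0, 0.01],
    [0, 0, 0],
  ],
  delta_pos=[
    [0.001, -0.051, 0],
    [0.001, -0.051, 0],
    [0, 0, 0],
  ],
  hand=[1, 1, 1],
)

```text
clock: 19.8
position: [0.5161, 0.0733, 0.078]
tool_rot: [0.99, -0.14, -0.0, 0.003]
ft_force: [-1.4, -6.2, 7.7]
opening: 0.0152
grasp_force: 30.3
```

jog_arm(
  angular=[
    [0, 0, 0.01],
    [0, 0, 0.01],
    [0, 0, 0],
  ],
  delta_pos=[
    [0.001, -0.051, 0],
    [0.001, -0.051, 0],
    [0, 0, 0],
  ],
  hand=[1, 1, 1],
)

```text
clock: 20.1
position: [0.5162, 0.0742, 0.0779]
tool_rot: [0.989, -0.15, -0.0, 0.003]
ft_force: [-2.1, -7.3, 6.8]
opening: 0.0149
grasp_force: 30.3
```

jog_arm(
  angular=[
    [0, 0, 0.01],
    [0, 0, 0.01],
    [0, 0, 0],
  ],
  delta_pos=[
    [0.001, -0.051, 0],
    [0.001, -0.051, 0],
    [0, 0, 0],
  ],
  hand=[1, 1, 1],
)

```text
clock: 20.4
position: [0.5165, 0.0755, 0.0777]
tool_rot: [0.987, -0.16, -0.001, 0.003]
ft_force: [-1.8, -5.3, 6.1]
opening: 0.015
grasp_force: 30.2
```

jog_arm(
  angular=[
    [0, 0, 0.01],
    [0, 0, 0.01],
    [0, 0, 0],
  ],
  delta_pos=[
    [0.001, -0.051, 0],
    [0.001, -0.051, 0],
    [0, 0, 0],
  ],
  hand=[1, 1, 1],
)

```text
clock: 20.7
position: [0.517, 0.0779, 0.0772]
tool_rot: [0.985, -0.171, -0.001, 0.001]
ft_force: [-0.6, -4.8, 1.5]
opening: 0.015
grasp_force: 30.1
```

The vertical force fell and z dropped about 1 mm, so the bore edge has been felt. I'll press down gently.

jog_arm(
  angular=[
    [0, 0, 0],
    [0, 0, 0],
    [0, 0, 0],
  ],
  delta_pos=[
    [0, 0, 0.05],
    [0, 0, 0.05],
    [0, 0, 0],
  ],
  hand=[1, 1, 1],
)

```text
clock: 21.0
position: [0.5171, 0.0787, 0.0762]
tool_rot: [0.985, -0.171, -0.0, 0.001]
ft_force: [-0.7, -5.2, 1.1]
opening: 0.0152
grasp_force: 30.1
```

jog_arm(
  angular=[
    [0, 0, 0],
    [0, 0, 0],
    [0, 0, 0],
  ],
  delta_pos=[
    [0, 0, 0.1],
    [0, 0, 0.1],
    [0, 0, 0],
  ],
  hand=[1, 1, 1],
)

```text
clock: 21.3
position: [0.517, 0.0786, 0.0742]
tool_rot: [0.985, -0.171, -0.001, 0.001]
ft_force: [-0.4, -6.3, 1.3]
opening: 0.0151
grasp_force: 30.1
```

jog_arm(
  angular=[
    [0, 0, 0],
    [0, 0, 0],
    [0, 0, 0],
  ],
  delta_pos=[
    [0, 0, 0.1],
    [0, 0, 0.1],
    [0, 0, 0],
  ],
  hand=[1, 1, 1],
)

```text
clock: 21.6
position: [0.517, 0.0786, 0.0722]
tool_rot: [0.985, -0.171, -0.001, 0.001]
ft_force: [-0.6, -6.1, 1.8]
opening: 0.015
grasp_force: 30.1
```

It is in the bore. On to the shoulder, expected at reported z ≈ 0.0665.

jog_arm(
  angular=[
    [0, 0, 0],
    [0, 0, 0],
    [0, 0, 0],
    [0, 0, 0],
  ],
  delta_pos=[
    [0, 0.03, 0.1],
    [0, 0.03, 0.1],
    [0, 0, 0.1],
    [0, 0, 0],
  ],
  hand=[1, 1, 1, 1],
)

```text
clock: 22.0
position: [0.5169, 0.0783, 0.0691]
tool_rot: [0.985, -0.171, -0.0, 0.001]
ft_force: [-0.3, -6.2, 1.0]
opening: 0.0149
grasp_force: 30.1
```

jog_arm(
  angular=[
    [0, 0, 0],
    [0, 0, 0],
    [0, 0, 0],
  ],
  delta_pos=[
    [0, 0, 0.1],
    [0, 0, 0.1],
    [0, 0, 0],
  ],
  hand=[1, 1, 1],
)

```text
clock: 22.3
position: [0.517, 0.0782, 0.0672]
tool_rot: [0.985, -0.171, -0.0, 0.001]
ft_force: [-1.1, -4.5, 1.0]
opening: 0.0154
grasp_force: 30.1
```

jog_arm(
  angular=[
    [0, 0, 0],
    [0, 0, 0],
    [0, 0, 0],
  ],
  delta_pos=[
    [0, 0.03, 0.05],
    [0, 0.03, 0.05],
    [0, 0, 0],
  ],
  hand=[1, 1, 1],
)

```text
clock: 22.6
position: [0.5171, 0.0779, 0.0665]
tool_rot: [0.985, -0.171, -0.0, 0.0]
ft_force: [-1.4, -4.5, 3.8]
opening: 0.0147
grasp_force: 30.1
```

jog_arm(
  angular=[
    [0, 0, 0],
    [0, 0, 0],
    [0, 0, 0],
  ],
  delta_pos=[
    [0, 0.03, 0.05],
    [0, 0.02, 0.03],
    [0, 0, 0],
  ],
  hand=[1, 1, 1],
)

```text
clock: 22.9
position: [0.5172, 0.0778, 0.0664]
tool_rot: [0.985, -0.171, 0.0, -0.0]
ft_force: [-2.0, -3.7, 9.4]
opening: 0.0148
grasp_force: 30.1
```

The shoulder is on the floor at exactly the expected height. I'll relieve the load, open and retreat upward.

jog_arm(
  angular=[
    [0, 0, 0],
    [0, 0, 0],
    [0, 0, 0],
    [0, 0, 0],
  ],
  delta_pos=[
    [0, 0.04, -0.05],
    [0, 0.04, -0.04],
    [0, 0, 0],
    [0, 0, 0],
  ],
  hand=[1, 1, 1, 1],
)

```text
clock: 23.3
position: [0.5169, 0.0773, 0.0665]
tool_rot: [0.985, -0.171, 0.0, -0.0]
ft_force: [0.7, 0.0, 2.4]
opening: 0.0151
grasp_force: 30.0
```

jog_arm(
  angular=[
    [0, 0, 0],
    [0, 0, 0],
    [0, 0, 0],
    [0, 0, 0],
    [0, 0, 0],
    [0, 0, 0],
    [0, 0, 0],
    [0, 0, 0],
    [0, 0, 0],
    [0, 0, 0],
    [0, 0, 0],
    [0, 0, 0],
  ],
  delta_pos=[
    [0, 0, 0],
    [0, 0, 0],
    [0, 0, 0],
    [0, 0, 0],
    [0, 0, 0],
    [0, 0, -0.5],
    [0, 0, -1.5],
    [0, 0, -2],
    [0, 0, -2],
    [0, 0, -2],
    [0, 0, -2],
    [0, 0, 0],
  ],
  hand=[1.6, 2, 2.4, 2.8, 2.8, 2.8, 2.8, 2.8, 2.8, 2.8, 2.8, 2.8],
)

```text
clock: 24.5
position: [0.5189, 0.0768, 0.1694]
tool_rot: [0.985, -0.171, 0.003, -0.0]
ft_force: [0.9, 0.1, -0.6]
opening: 0.028
grasp_force: 0.0
```

Run:
```python
from h import *
s=env.read_camera("scene");w=env.read_camera("wrist")
a=cv2.resize(w["pixels"],(400,300));b=cv2.resize(s["pixels"][195:285,290:410],(400,300),interpolation=cv2.INTER_CUBIC)
cv2.imwrite("pics/end.png",np.hstack([a,b])[:,:,::-1])
print([proj(s,[.5171,.078,z]) for z in(.1065,.1185)])
```

```text
[(np.float64(344.4707070672791), np.float64(240.24458776961941)), (np.float64(344.5146251377407), np.float64(234.4687430442149))]
```

View pics/end.png

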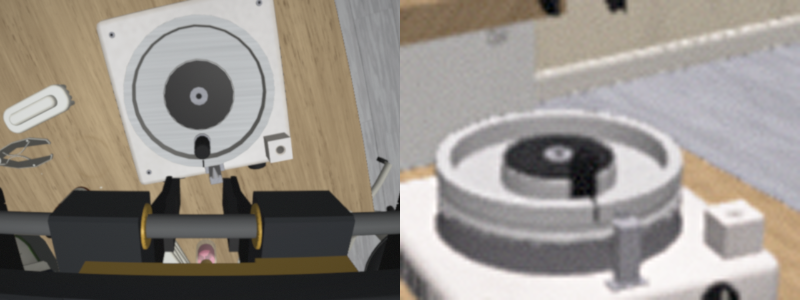

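The pin stands upright in the marked hole. Its top in the scene view is at about (345,240), matching the home height prediction of 240.2 and not the 234.5 it would show resting on the plate. The gripper is clear.

```bash
python3 -c "
from cell import env
print(env.job_done())"
```

```text
the job is handed in; nothing more can be done
None
```

The job is handed in, with no verdict returned: the wheel is locked, the pin fully home and upright in the bore, its shoulder on the gutter floor, and the gripper clear, at about 25 s of the 72 s allowed.

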